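Fit the mill's hopper and set the grind ring to 7

ROBOT

A 6-joint arm with a two-finger parallel gripper is mounted at the origin on a cart in front of the work surface, level with it; the furniture and walls round the work are solid. World frame = base frame: x ahead of the robot, y to its left, z up, the work surface at z = 0. Lengths are in m, angles in rad, forces in N, time in s.
With the tool pointing down it reaches from about 0.375 to 0.975 m from the base axis. Payload 3.8 kg.
Tool frame: the origin (TCP) lies at the centre of the arm's flange, where the gripper is bolted on; the fingertips stand 173 mm ahead of it and the grasp point (between the pads) lies 155 mm ahead of it; y points along the fingers, z is the direction in which the jaws open and shut, and the axes are right-handed (so a half turn about y gives the same grasp; the last joint's range is limited). The gripper opens to 85 mm and grips with 20 to 120 N. Pads are 22 mm wide; open, the fingers measure 114 mm over their backs; the gripper's body (76 mm by 85 mm) begins 54 mm behind the grasp point. The pads swing forward as they close: fully open they stand 13 mm farther back than shut.
Start: joints at [-1.35, 0.264, 1.604, -0, 1.274, -0.037], TCP at [0.172, -0.653, 0.405] pointing down, gripper open.
Joint ranges: [-2.63, 2.63], [-0.94, 2.18], [0.31, 2.57], [-1.31, 4.45], [0, 2.66], [-2.55, 2.55]. Speed limits (rad/s): [2.57, 2.57, 3.14, 3.14, 3.14, 3.14].

INTERFACE

Orientations are given as a unit quaternion [w, x, y, z].
In Python, from workcell import r, solve_ik, monitor, viewer gives the robot as it stands. Calls block until the motion is done:
- r.move_to(position, orientation): joint-space move of the TCP to a pose.
- r.servo_line(position, rotation=None, max_speed=0.15, contact_N=None): straight line of the TCP; rotation=None keeps the orientation; max_speed is the mean speed in m/s. With contact_N (N) it stops when the force on the tool has changed by that much, and returns True; else False.
- r.movej(angles): joint-space move.
- r.gripper_to(opening): opening from 0.0 (shut) to 1.0 (fully open); the grip force is fixed at half the most; returns when the fingers have stopped.
- r.dwell(seconds).
- solve_ik(position, orientation): joint angles nearest the present ones, or None.
- monitor.read_state(): the state.
- viewer.read_camera(name): name is "scene" or "top"; returns a dict with "pixels" (384x512x3 uint8, red, green, blue), "mtx" (3x3 intrinsics, pixels), "dist_coeffs" ([k1, k2, p1, p2, k3] as OpenCV has them; the pictures are not rectified), "R" (3x3) and "t" (3): a world point X has camera coordinates R X + t. Camera axes: x right, y down, z forward; pixel columns grow to the right and rows downward; lengths in m; the calibration is good to about 2 mm. A picture is of the moment at which its call begins. There is no depth.
A pose or a line that the arm cannot do raises r.MotionError and nothing moves.
- r.close_job(): hands the job in, once; it reports no verdict.
The state is a dict: "clock": time; "joints": joint angles; "qvel": joint speeds; "tau": joint torques, N m; "ee_pos": TCP position; "ee_rot": TCP orientation; "force": force on the tool from outside, world axes, zero at the start; "moment": the same for the moment, N m; "finger_gap": opening from 0.0 (shut) to 1.0 (fully open).
Only numpy, scipy, OpenCV 4.12 (cv2) and the standard library are available. Lean on these libraries where they do the work, as an engineer would, in place of code of your own. Each camera call takes 0.05 s, during which the arm holds its last target.

TASK

Get the pigment mill ready for a coarser grind: lower its feed hopper gently onto the two pegs of the mill's grind ring so that it sits fully home, and turn the ring with it until the white pointer has clicked in at 7 on the scale. Leave the hopper standing on the ring and do not disturb the other things on the bench.

Things in the scene. Friction and masses are not known exactly. Their poses are not given: they have to be found in the camera images.
- mill: the pigment mill, fixed to the bench (cannot be pushed): grey round housing on a dark base plate 160 x 140 mm, black catch bin in its front, on top a round aluminium deck 176 mm across, its face 102 mm above the bench. Origin: centre of its underside, on the grind ring's vertical axis; x points to the mill's back, y to its left seen from the front, z up.
- scale_7 (a point): the black number 7 engraved on the deck, 79 mm from the ring's axis; axes as the mill's. The scale has numbers 1 to 9, upright for someone in front of the mill, rising left to right (counter-clockwise from above), 15 degrees apart, a tick inside each, a shorter tick without number half-way. 5 lies straight in front of the axis, 7 is 30 degrees on from it.
- grind_ring (a joint): angle (rad) of the grind ring, a dark knurled steel disc on the deck. 0 = pointer at number 1, growing counter-clockwise from above by 0.2618 a number: 7 is at 1.571. Stops just past 1 and 9. A spring detent holds it at each number and pulls it there from about 6 degrees either side; turning it on a number takes about 0.12 N m.
- pointer_tip (a point): tip of the ring's white pointer, which lies on the ring's top face and reaches 64 mm from the axis, just over the inner ends of the ticks. Turns with the ring.
- ring_seat (a point): centre of the grind ring's top face, on its vertical axis, 112 mm above the bench; the ring is 114 mm across and 10 mm high. The point turns with the ring: its -x points along the pointer, its z up; the two pegs stand at y = +50 and y = -50 mm.
- peg_a (a point): tip of the ring's peg at +y: upright steel peg 8 mm thick, its tip 13.5 mm above the ring's top face, the upper 5.5 mm tapered to 3 mm.
- peg_b (a point): tip of the ring's peg at -y, the same as the other.
- hopper: the feed hopper, loose, standing upright: aluminium drum 84 mm across, fixed grey lid with a black grip bar, 127 mm high, 0.25 to 0.5 kg. Origin: centre of its underside, z up. At its foot two steel fork lugs 8 mm high reach out along +y and -y to 57 mm from the axis; each has a slot 10.4 mm wide, open outwards, from 45 mm out, that goes over a peg.
- hopper_grip (a point): middle of the hopper's grip bar, 111 mm above its underside; axes as the hopper's. The bar is 14 mm thick along x, 58 mm long along y, from the lid at 88 mm to 127 mm above the underside. Seated, the hopper's origin lies on the ring_seat point and its y along that point's y (either way round fits); the pegs then make ring and hopper turn together.
- cleaning_brush: flat brush 19 x 171 x 11 mm with a red handle, lying between mill and hopper; not to be disturbed. Origin: centre of its underside.
- loop_tool_2: wire loop tool 25 x 179 x 13 mm with an orange handle, lying near the front edge of the bench; not to be disturbed. Origin: centre of its underside.
- kidney: red rubber kidney 57 x 90 x 9 mm, lying near the front edge; not to be disturbed. Origin: centre of its underside.
- turned_part: white turned part 57 x 57 x 75 mm, standing at the front right; not to be disturbed. Origin: centre of its underside.
- jar_3: brown glaze jar with a white cap, 66 x 66 x 95 mm, standing behind at the left; not to be disturbed. Origin: centre of its underside.
- spray_bottle: white spray bottle with a red trigger head, 58 x 75 x 165 mm, standing behind at the left; not to be disturbed. Origin: centre of its underside.

How it is judged:
By the outcome, as a careful person would: the job done as asked, in the order asked, and still so for the second after the job is handed in, with the robot touching nothing.
It also fails if it takes over 45 s, if anything falls off the work surface, if the arm or the gripper's body presses on something with over 40 N, if the wrist force passes 120 N, or if a joint passes its speed limit or range.

## Working session

There is one attempt and no reset: what is moved stays moved. The work goes in short steps, each a Python script; the robot and the scene stay as the last script left them, time stands still between calls to the robot, and variables do not carry over. Pictures are saved under pics/ and viewed, and the job is handed in when it is done.

```bash
ls; mkdir -p pics
python3 - <<'E'
from workcell import r, solve_ik, monitor, viewer
import cv2,numpy as np
s=monitor.read_state();print({k:np.round(v,3) for k,v in s.items()})
for n in("scene","top"):
    c=viewer.read_camera(n);cv2.imwrite(f"pics/{n}0.png",c["pixels"][:,:,::-1]);print(n,c["mtx"],c["dist_coeffs"],c["R"],c["t"])
E
```

```text
pics
{'clock': np.float64(0.0), 'joints': array([-1.35 ,  0.265,  1.605, -0.   ,  1.274, -0.037]), 'qvel': array([ 0.   , -0.   , -0.001,  0.003,  0.   , -0.001]), 'tau': array([ 2.0000e-03, -5.1511e+01, -3.6732e+01, -0.0000e+00,  1.3000e-02,
       -0.0000e+00]), 'ee_pos': array([ 0.172, -0.652,  0.403]), 'ee_rot': array([ 0.091, -0.091,  0.702, -0.7  ]), 'force': array([-0.439,  0.028, -0.802]), 'moment': array([ 0.   ,  0.001, -0.008]), 'finger_gap': np.float64(0.998)}
scene [[450.03307544   0.         263.90731824]
 [  0.         450.03307544 184.95387253]
 [  0.           0.           1.        ]] [-0.1470042  0.         0.         0.         0.       ] [[-0.45672542 -0.88950382  0.01359564]
 [-0.54942902  0.27002477 -0.79070499]
 [ 0.69966395 -0.3686049  -0.61204639]] [0.2321206  0.40836289 0.83441227]
top [[366.31125368   0.         254.53335269]
 [  0.         366.31125368 188.71528513]
 [  0.           0.           1.        ]] [-0.04906849  0.          0.          0.          0.        ] [[ 0.01380197 -0.99988786 -0.00581126]
 [-0.98624219 -0.01265568 -0.16482163]
 [ 0.1647296   0.00800618 -0.98630627]] [-0.03158477  0.59699048  0.992049  ]
```

View pics/scene0.png

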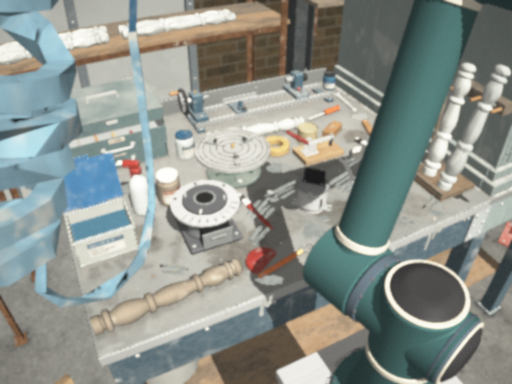

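View pics/top0.png

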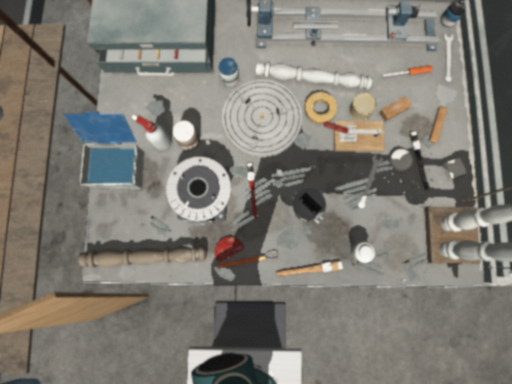

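The top view shows the mill at about (199,188) and the hopper at about (310,205), with the brush between them at (252,190). I'll zoom in next.

Run:
```python
import cv2,numpy as np
a=cv2.imread("pics/top0.png");b=cv2.imread("pics/scene0.png")
f=lambda im,x,y,w,h,k:cv2.resize(im[y:y+h,x:x+w],None,fx=k,fy=k,interpolation=cv2.INTER_CUBIC)
cv2.imwrite("pics/t_mill.png",f(a,160,148,80,80,7))
cv2.imwrite("pics/t_hop.png",f(a,270,165,80,80,7))
cv2.imwrite("pics/s_mill.png",f(b,160,170,100,90,6))
cv2.imwrite("pics/s_hop.png",f(b,270,150,90,80,6))
```

```text
(no output)
```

View pics/t_mill.png

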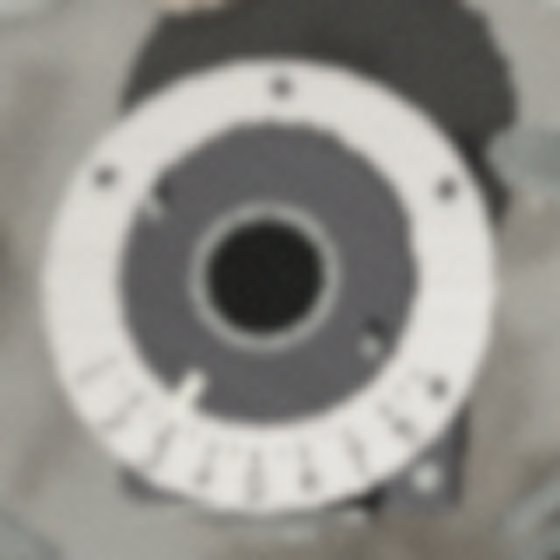

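View pics/t_hop.png

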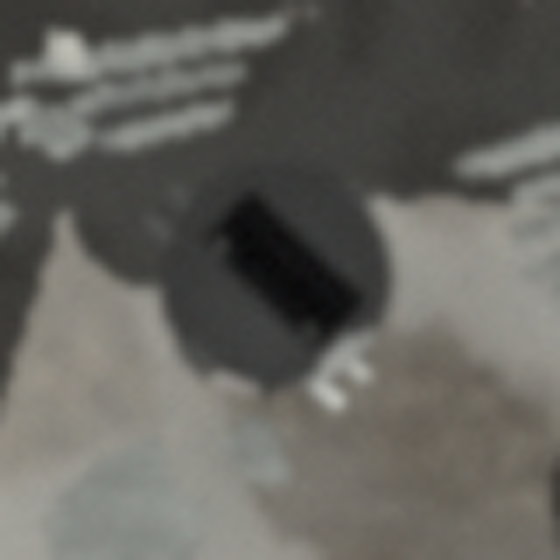

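View pics/s_mill.png

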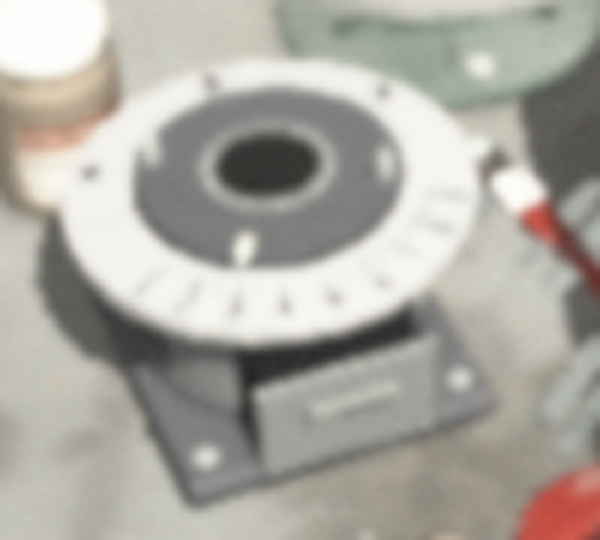

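View pics/s_hop.png

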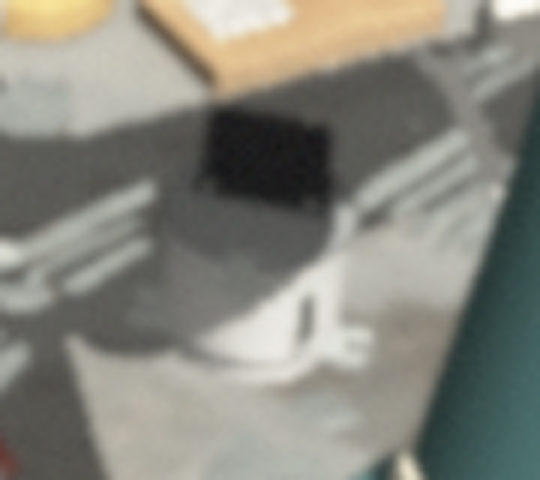

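The pointer looks to be at 3. The top view shows the pegs at about (182,177) and (213,197). Next I'll fit the circles, pegs and bar numerically.

```bash
cat > h.py <<'E'
import numpy as np,cv2
from scipy.optimize import least_squares
from workcell import r, solve_ik, monitor, viewer
def cam(n): return viewer.read_camera(n)
def cast(c,px,z):
    px=np.asarray(px,float).reshape(-1,1,2)
    u=cv2.undistortPoints(px,c["mtx"],np.array(c["dist_coeffs"])).reshape(-1,2)
    R=np.array(c["R"]);t=np.array(c["t"]);C=-R.T@t
    d=np.c_[u,np.ones(len(u))]@R
    return C+d*((z-C[2])/d[:,2])[:,None]
def proj(c,X):
    return cv2.projectPoints(np.asarray(X,float).reshape(-1,3),cv2.Rodrigues(np.array(c["R"]))[0],np.array(c["t"]),c["mtx"],np.array(c["dist_coeffs"]))[0].reshape(-1,2)
def circ(P):
    f=least_squares(lambda p:np.hypot(P[:,0]-p[0],P[:,1]-p[1])-p[2],[*P[:,:2].mean(0),.05],loss="soft_l1",f_scale=.001)
    return f.x,np.sqrt(np.mean(f.fun**2))
E
python3 - <<'E'
from h import *
R0={"top":(199,188,36),"scene":(205,203,42)}
for n in("top","scene"):
    c=cam(n);g=cv2.cvtColor(c["pixels"],cv2.COLOR_RGB2GRAY)
    print(n,"cam",-np.array(c["R"]).T@c["t"])
    # radial edge search about guess centre
    x0,y0,_=R0[n]
    cen=cast(c,[[x0,y0]],.107)[0]
    for name,z,rad,s in(("deck",.102,.088,-1),("ring",.112,.057,1),("ringbot",.102,.057,1)):
        ce=cen.copy()
        for it in range(4):
            pts=[]
            for a in np.arange(0,2*np.pi,np.pi/90):
                q=np.arange(rad-.007,rad+.007,.0005)
                X=np.c_[ce[0]+q*np.cos(a),ce[1]+q*np.sin(a),0*q+z]
                p=proj(c,X).astype(np.float32)
                v=cv2.remap(g.astype(np.float32),p[:,0].reshape(1,-1),p[:,1].reshape(1,-1),cv2.INTER_LINEAR)[0]
                d=s*np.gradient(cv2.GaussianBlur(v.reshape(1,-1),(0,0),1.5)[0]);k=d.argmax()
                if d[k]>3: pts.append(X[k])
            pts=np.array(pts);f,e=circ(pts);ce=np.array([f[0],f[1],z])
        print(name,np.round(f,4),len(pts),round(e,5))
    # hole
    for thr in(60,):
        m=(g<thr).astype(np.uint8);
    k,l,st,ct=cv2.connectedComponentsWithStats(m)
    i=l[int(y0) if n=="top" else 198,int(x0)-1];print("hole px",ct[i],st[i],cast(c,[ct[i]],.112))
E
```

```text
top cam [ 0.4257933  -0.03196843  1.07667755]
deck [0.5888 0.1289 0.0881] 180 0.00076
ring [0.5909 0.1276 0.0579] 178 0.00091
ringbot [0.5926 0.1293 0.0585] 179 0.00107
hole px [197.26011561 187.12716763] [190 180  15  15 173] [[0.58925376 0.12927131 0.112     ]]
scene cam [-0.25342638  0.40377252  0.83043776]
deck [0.5843 0.1304 0.0907] 133 0.00214
ring [0.5836 0.1313 0.0583] 179 0.0015
ringbot [0.5725 0.138  0.0544] 76 0.00383
hole px [203.78205128 197.12820513] [198 194  13   7  78] [[0.59011587 0.12998258 0.112     ]]
```

Run:
```python
import cv2,numpy as np
a=cv2.imread("pics/top0.png");b=cv2.imread("pics/scene0.png")
f=lambda im,x,y,w,h,k:cv2.convertScaleAbs(cv2.resize(im[y:y+h,x:x+w],None,fx=k,fy=k,interpolation=cv2.INTER_CUBIC),alpha=1.0)
A=f(a,174,164,48,48,12);B=f(b,176,180,60,40,12)
for im,x,y in((A,174,164),(B,176,180)):
    for i in range(0,im.shape[1],60):cv2.putText(im,str(x+i//12),(i,10),0,.4,(0,255,255));im[::4,i]=(0,255,255)
    for i in range(0,im.shape[0],60):cv2.putText(im,str(y+i//12),(0,i+10),0,.4,(0,255,255));im[i,::4]=(0,255,255)
cv2.imwrite("pics/z1.png",A);cv2.imwrite("pics/z2.png",B)
A=f(a,292,183,38,38,15);g=3
A=cv2.convertScaleAbs(A,alpha=2)
cv2.imwrite("pics/z3.png",A)
```

```text
(no output)
```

View pics/z1.png

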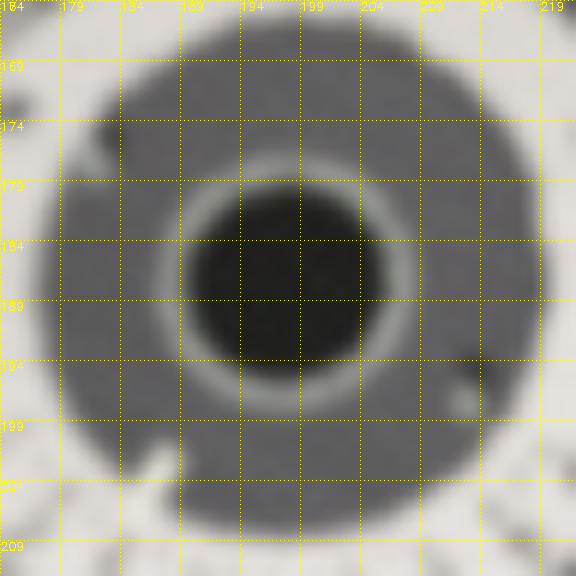

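View pics/z2.png

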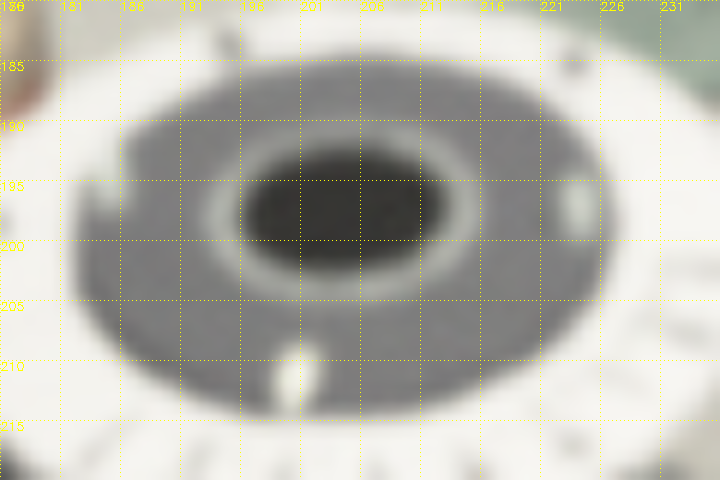

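View pics/z3.png

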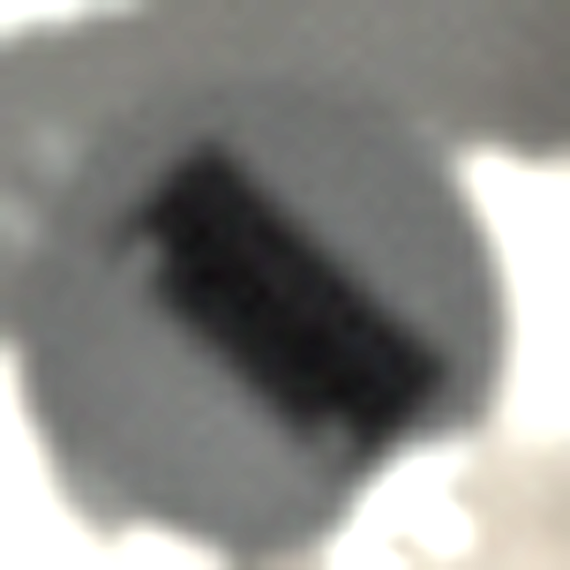

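Run:
```python
from h import *
ax=np.array([.5892,.1292])
c=cam("top");g=cv2.cvtColor(c["pixels"],cv2.COLOR_RGB2GRAY);cs=cam("scene")
def pol(P):
    d=P[:,:2]-ax;return np.round(np.c_[P,np.hypot(*d.T)*1e3,np.degrees(np.arctan2(d[:,1],d[:,0]))],4)
def tri(p,q):
    R1,t1,R2,t2=map(np.array,(c["R"],c["t"],cs["R"],cs["t"]))
    u=[cv2.undistortPoints(np.array([[x]],float),k["mtx"],np.array(k["dist_coeffs"])).reshape(2,1) for x,k in((p,c),(q,cs))]
    X=cv2.triangulatePoints(np.c_[R1,t1],np.c_[R2,t2],*u);return (X[:3]/X[3]).T
print("pegs top z.122",pol(cast(c,[[181.5,176.5],[212.8,197]],.122)))
print("tri",pol(tri((181.5,176.5),(185,195))),pol(tri((212.8,197),(224,196.5))))
print("pointer top",pol(cast(c,[[188.2,201.8],[185.5,205.5]],.1125)))
print("pointer scene",pol(cast(cs,[[201,208.5],[200,214]],.1125)))
# dark marks at radius 79 -> angular profile, whole deck
for n,k in(("top",c),("scene",cs)):
    gg=cv2.cvtColor(k["pixels"],cv2.COLOR_RGB2GRAY).astype(np.float32)
    a=np.radians(np.arange(-180,181,1.0));prof=0
    for rr in(.077,.079,.081):
        p=proj(k,np.c_[ax[0]+rr*np.cos(a),ax[1]+rr*np.sin(a),0*a+.102]).astype(np.float32)
        prof=prof+cv2.remap(gg,p[:,:1],p[:,1:],cv2.INTER_CUBIC)[:,0]
    prof=cv2.GaussianBlur(prof.reshape(1,-1),(0,0),1.5)[0]
    mn=[(int(np.degrees(a[i]).round()),int(prof[i])) for i in range(2,len(a)-2) if prof[i]<=prof[i-2:i+3].min() and prof[i]<prof[max(0,i-6):i+7].max()-6]
    print(n,mn)
```

```text
pegs top z.122 [[ 6.15800e-01  1.70900e-01  1.22000e-01  4.94459e+01  5.75192e+01]
 [ 5.61700e-01  8.55000e-02  1.22000e-01  5.16596e+01 -1.22176e+02]]
tri [[ 0.6167  0.1715  0.1147 50.4392 57.0169]] [[ 5.623000e-01  8.600000e-02  1.186000e-01  5.088420e+01 -1.219713e+02]]
pointer top [[5.493000e-01 1.518000e-01 1.125000e-01 4.588200e+01 1.504727e+02]
 [5.393000e-01 1.586000e-01 1.125000e-01 5.793140e+01 1.495155e+02]]
pointer scene [[5.515000e-01 1.522000e-01 1.125000e-01 4.416400e+01 1.486167e+02]
 [5.335000e-01 1.616000e-01 1.125000e-01 6.442040e+01 1.497587e+02]]
top [(-166, 558), (-151, 607), (-136, 546), (-121, 501), (-87, 665), (-61, 447), (-1, 470), (58, 469), (83, 637), (102, 647), (119, 607), (134, 586), (149, 592), (164, 576)]
scene [(-167, 674), (-152, 720), (-137, 666), (-121, 680), (-61, 600), (-2, 574), (58, 582), (118, 686), (134, 686), (149, 656), (163, 657)]
```

```bash
python3 - <<'E'
from h import *
c=cam("top");g=cv2.cvtColor(c["pixels"],cv2.COLOR_RGB2GRAY);cs=cam("scene")
for n,k,roi in(("top",c,(292,183,38,38)),("scene",cs,(295,160,45,40))):
    gg=cv2.cvtColor(k["pixels"],cv2.COLOR_RGB2GRAY)
    x,y,w,h=roi;K=8
    u=cv2.resize(gg[y:y+h,x:x+w],None,fx=K,fy=K,interpolation=cv2.INTER_CUBIC)
    print(n,np.percentile(u,[1,5,10,20,30]))
    m=(u<(38)).astype(np.uint8)
    cn=max(cv2.findContours(m,cv2.RETR_EXTERNAL,cv2.CHAIN_APPROX_NONE)[0],key=cv2.contourArea)
    (cx,cy),s,an=cv2.minAreaRect(cn)
    tof=lambda p:(np.array(p)+.5)/K-.5+np.array([x,y])
    ap=cv2.approxPolyDP(cn,8,True)[:,0]
    print("poly px",tof(ap).round(1).tolist()); print("at .127",cast(k,tof(ap),.127)[:,:2].round(4).tolist())
    print("rect",tof((cx,cy)),np.array(s)/K,an)
    v=cv2.cvtColor(u,cv2.COLOR_GRAY2BGR);cv2.drawContours(v,[cn],-1,(0,0,255));cv2.polylines(v,[ap],True,(0,255,0));cv2.imwrite(f"pics/bar_{n}.png",cv2.convertScaleAbs(v,alpha=1.8))
E
python3 -c "
import cv2,numpy as np
a=cv2.imread('pics/bar_top.png');b=cv2.imread('pics/bar_scene.png');h=320
cv2.imwrite('pics/bars.png',np.hstack([cv2.resize(a,(h,h)),cv2.resize(b,(360,h))]))"
```

```text
top [11. 16. 22. 54. 58.]
poly px [[304.1, 193.1], [300.1, 197.7], [302.3, 199.3], [302.3, 202.6], [311.3, 211.1], [314.1, 210.7], [316.1, 212.6], [320.6, 208.7], [320.7, 206.4], [306.6, 192.9]]
at .127 [[0.5745, -0.1544], [0.5621, -0.1438], [0.5579, -0.1496], [0.5493, -0.1496], [0.5273, -0.1729], [0.5284, -0.1801], [0.5236, -0.1852], [0.5338, -0.1971], [0.5397, -0.1975], [0.5749, -0.1609]]
rect [310.07780838 203.12767601] [22.85344696  9.90948296] 43.602813720703125
scene [26. 28. 30. 72. 84.]
poly px [[305.6, 169.2], [304.1, 178.1], [306.9, 180.8], [317.9, 183.2], [323.6, 181.6], [322.8, 171.4]]
at .127 [[0.5629, -0.1519], [0.5306, -0.1275], [0.5171, -0.1281], [0.4958, -0.1484], [0.4952, -0.1653], [0.5338, -0.1881]]
rect [314.43618202 176.13275528] [20.26177216 12.923172  ] 9.659893989562988
```

View pics/bars.png

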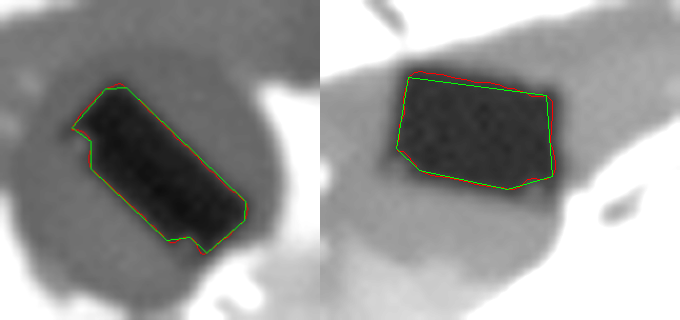

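Deck: number 5 is at about 179° and the screw holes agree, so the mill's yaw is about −1.2°. The pointer is at 149°, which is number 3. The bar measures 58 mm in the top view, so that checks. The scene view's bar estimate differs by several mm, so I'll refine it with the edge midlevel and the lid circle.

Run:
```python
from h import *
th=np.radians(47.5)
def edges(k,ce,u,z,lo,hi,offs):
    gg=cv2.cvtColor(k["pixels"],cv2.COLOR_RGB2GRAY).astype(np.float32)
    v=np.array([-u[1],u[0]]);out=[]
    for o in offs:
        q=np.arange(lo,hi,.0005);X=np.c_[ce+np.outer(q,u)+o*v,0*q+z]
        p=proj(k,X).astype(np.float32)
        s=cv2.GaussianBlur(cv2.remap(gg,p[:,:1],p[:,1:],cv2.INTER_CUBIC).reshape(1,-1),(0,0),2)[0]
        d=np.gradient(s);i=d.argmax();out.append((o,q[i],d[i]))
    return np.array(out)
for n in("top","scene"):
    k=cam(n);ce=np.array([.5525,-.174]);
    d=np.array([np.cos(th),np.sin(th)]);n_=np.array([np.sin(th),-np.cos(th)])
    for nm,u,lo,hi,of in(("far long",n_,-.004,.018,np.arange(-.024,.0241,.004)),("+end",d,.018,.042,np.arange(-.006,.0061,.003)),("-end",-d,.018,.042,np.arange(-.006,.0061,.003))):
        e=edges(k,ce,u,.127,lo,hi,of);f=np.polyfit(e[:,0],e[:,1],1)
        print(n,nm,(e[:,1]*1e3).round(1),"med",round(np.median(e[:,1])*1e3,1),"slope deg",round(np.degrees(np.arctan(f[0])),1))
k=cam("top");gg=cv2.cvtColor(k["pixels"],cv2.COLOR_RGB2GRAY).astype(np.float32)
ce=np.array([.5525,-.174])
for it in range(3):
    P=[]
    for a in np.radians(np.arange(0,360,3)):
        q=np.arange(.034,.052,.0005);X=np.c_[ce[0]+q*np.cos(a),ce[1]+q*np.sin(a),0*q+.088]
        p=proj(k,X).astype(np.float32);s=cv2.GaussianBlur(cv2.remap(gg,p[:,:1],p[:,1:],cv2.INTER_CUBIC).reshape(1,-1),(0,0),2)[0]
        dd=np.gradient(s);i=dd.argmax()
        if dd[i]>4:P.append([*X[i],np.degrees(a)])
    P=np.array(P);f,e=circ(P);ce=f[:2]
print("lid",f,e,len(P),P[:,3].astype(int))
```

```text
top far long [6.  6.5 6.  6.  6.5 5.5 6.  6.5 7.5 7.  8.  8.  8.5] med 6.5 slope deg 2.9
top +end [31.  29.5 30.  28.5 29.5] med 29.5 slope deg -7.6
top -end [34.  36.  36.5 39.  38.5] med 36.5 slope deg 21.8
scene far long [-1.5 -2.   0.   0.   2.5  2.   5.   0.   2.5  1.5 10.5  9.5  3.5] med 2.0 slope deg 10.3
scene +end [30.5 30.5 30.  28.  28. ] med 30.0 slope deg -14.0
scene -end [28.5 28.  28.  27.5 26. ] med 28.0 slope deg -10.4
lid [ 0.5561894  -0.16966872  0.04612999] 0.002615792344167398 57 [105 108 111 114 117 119 123 126 129 132 135 138 141 144 153 156 159 162
 165 168 171 195 198 201 204 207 210 213 216 219 222 225 228 230 234 237
 239 243 246 248 252 255 258 261 264 267 270 273 276 279 282 285 288 291
 294 297 300]
```

```bash
cat >> h.py <<'E'
from scipy.spatial.transform import Rotation as Rn
def Q(phi):
    a=np.radians(phi);c,s=np.cos(a),np.sin(a)
    M=np.array([[s,0,c],[-c,0,s],[0,-1,0]]);q=Rn.from_matrix(M).as_quat();return [float(q[3]),*map(float,q[:3])]
def st():
    s=monitor.read_state();print("t",round(float(s["clock"]),2),"ee",np.round(s["ee_pos"],4),"F",np.round(s["force"],1),"M",np.round(s["moment"],2),"gap",round(float(s["finger_gap"]),3),"j",np.round(s["joints"],2));return s
E
python3 - <<'E'
from h import *
for phi in(45.5,225.5,-44.5,135.5):
    j=solve_ik([.551,-.172,.4],Q(phi));print(phi,None if j is None else np.round(j,2))
for phi in(-31.2,28.8,148.8,208.8):
    j=solve_ik([.5892,.1292,.4],Q(phi));print(phi,None if j is None else np.round(j,2))
E
```

```text
45.5 [-0.35  0.08  1.82 -0.    1.24 -1.14]
225.5 [-0.35  0.08  1.82  0.    1.24  2.  ]
-44.5 [-0.35  0.08  1.82  0.    1.24  0.43]
135.5 None
-31.2 [0.17 0.13 1.77 0.   1.24 0.72]
28.8 [ 0.17  0.13  1.77 -0.    1.24 -0.33]
148.8 [ 0.17  0.13  1.77 -0.    1.24 -2.42]
208.8 None
```

Run:
```python
from h import *
x,y=.551,-.172
r.move_to([x,y,.36],Q(45.5));st()
print(r.servo_line([x,y,.271],max_speed=.12,contact_N=6));st()
r.gripper_to(.45);st()
for n in("scene","top"):
    cv2.imwrite(f"pics/{n}1.png",cv2.resize(cam(n)["pixels"][130:260,230:400,::-1],None,fx=4,fy=4,interpolation=cv2.INTER_CUBIC))
```

```text
t 2.74 ee [ 0.5509 -0.1728  0.3601] F [ 0.1 -0.1  0.1] M [-0.02 -0.01  0.07] gap 0.999 j [-0.35  0.11  1.87 -0.    1.16 -1.14]
False
t 3.63 ee [ 0.5514 -0.1722  0.2717] F [ 0.2 -0.6  1.1] M [ 0.02 -0.04  0.  ] gap 1.0 j [-0.35  0.2   1.94 -0.    1.   -1.14]
t 4.01 ee [ 0.5518 -0.1721  0.2725] F [ 0.9 -0.   4.2] M [ 0.   -0.03  0.02] gap 0.664 j [-0.35  0.2   1.94  0.    1.   -1.14]
```

View pics/scene1.png

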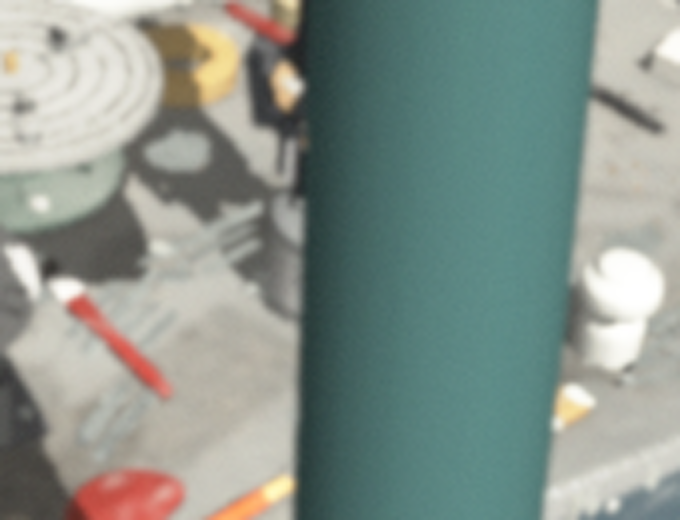

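View pics/top1.png

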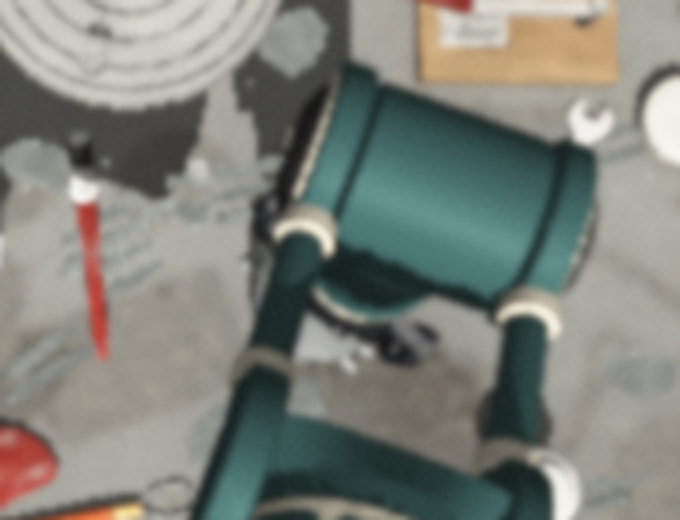

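The fingers closed on the bar's 58 mm length (gap 0.66, about 56 mm), so the hopper is centred along y. The arm hides the view here. I'll turn 90° and take the carrying grip.

Run:
```python
from h import *
x,y=.551,-.172
r.gripper_to(1.0)
r.servo_line([x,y,.325],max_speed=.15)
r.servo_line([x,y,.325],rotation=Q(-44.5),max_speed=.15);st()
print(r.servo_line([x,y,.268],max_speed=.1,contact_N=6));s0=st()
r.gripper_to(0.0);st()
r.servo_line([x,y,.29],max_speed=.06);r.dwell(.2);s1=st()
```

```text
t 6.73 ee [ 0.5509 -0.172   0.3245] F [ 1.1  0.7 -0.3] M [ 0.02 -0.04 -0.02] gap 1.001 j [-0.35  0.14  1.9  -0.    1.1   0.43]
False
t 7.45 ee [ 0.5513 -0.1721  0.2682] F [-0.2  0.   0.9] M [ 0.01  0.04 -0.01] gap 1.0 j [-0.35  0.2   1.95  0.    0.99  0.43]
t 8.1 ee [ 0.5509 -0.172   0.2678] F [ 0.  -0.3 -0.4] M [-0.04  0.02 -0.07] gap 0.157 j [-0.35  0.2   1.95  0.    0.99  0.43]
t 8.82 ee [ 0.5507 -0.1719  0.2895] F [ 0.8  0.  -4.2] M [ 0.01 -0.09  0.03] gap 0.153 j [-0.35  0.18  1.93 -0.    1.03  0.43]
```

Run:
```python
from h import *
r.servo_line([.551,-.172,.44],max_speed=.2)
r.servo_line([.5892,.1292,.44],rotation=Q(-31.2),max_speed=.2);st()
r.servo_line([.5892,.1292,.405],max_speed=.1);r.dwell(.2);st()
for n,x,y in(("scene",150,120),("top",140,120)):
    cv2.imwrite(f"pics/{n}2.png",cv2.resize(cam(n)["pixels"][y:y+120,x:x+130,::-1],None,fx=5,fy=5,interpolation=cv2.INTER_CUBIC))
```

```text
t 11.38 ee [0.5892 0.1283 0.44  ] F [-0.6  0.1 -2.6] M [-0.04 -0.04  0.02] gap 0.156 j [ 0.17  0.11  1.72 -0.    1.31  0.72]
t 12.08 ee [0.5895 0.1292 0.406 ] F [ 0.1  0.2 -2.8] M [0.08 0.01 0.01] gap 0.154 j [0.17 0.13 1.76 0.   1.25 0.72]
```

View pics/scene2.png

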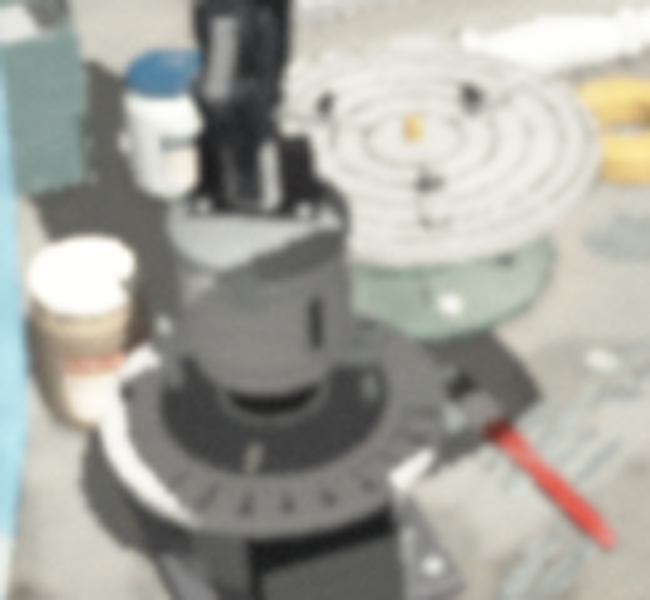

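View pics/top2.png

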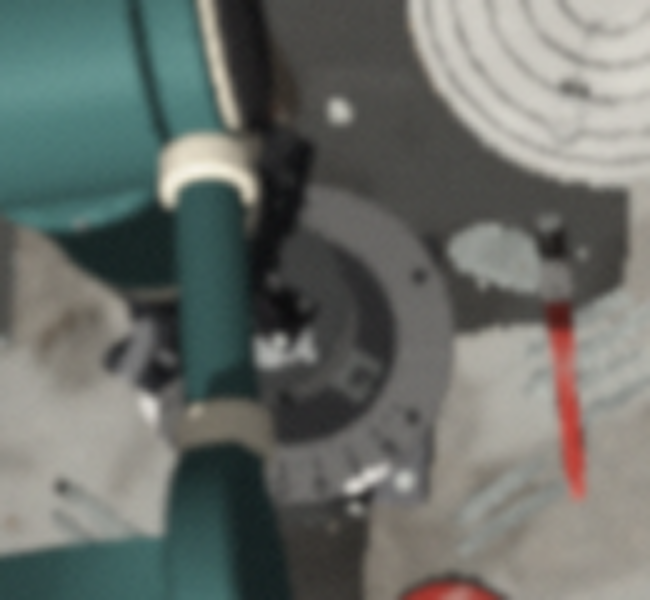

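The scene view shows the hopper hovering upright over the ring. In the top view a lug's slot shows at about (211,194). I'll look at that more closely before lowering.

Run:
```python
from h import *
c=cam("top");s=cam("scene")
def z(c,x,y,w,h,k,pts,al):
    im=cv2.convertScaleAbs(cv2.resize(np.ascontiguousarray(c["pixels"][y:y+h,x:x+w,::-1]),None,fx=k,fy=k,interpolation=cv2.INTER_CUBIC),alpha=al)
    for p,col in pts:
        q=((np.array(p)-[x,y]+.5)*k-.5).astype(int);cv2.circle(im,tuple(int(v) for v in q),3,col,-1)
    return im
a=np.radians(58.8);u=np.array([np.cos(a),np.sin(a)]);ax=np.array([.5892,.1292]);pts=lambda c:[(proj(c,[[*(ax+sg*R*u),zz]])[0],col) for sg in(1,-1) for R,zz,col in((.05,.1255,(0,0,255)),(.057,.145,(0,255,0)),(.045,.145,(0,255,255)))]
A=z(c,195,170,32,40,14,pts(c),2.2);B=z(s,175,170,60,50,9,pts(s),1.6)
cv2.imwrite("pics/h1.png",A);cv2.imwrite("pics/h2.png",B)
cv2.imwrite("pics/h3.png",z(c,195,170,32,40,14,[],2.2))
```

```text
(no output)
```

View pics/h1.png

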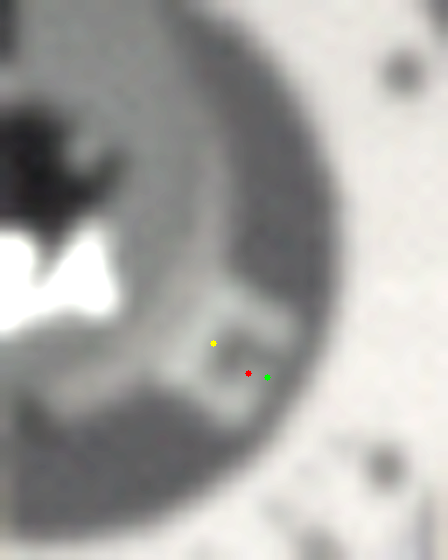

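View pics/h2.png

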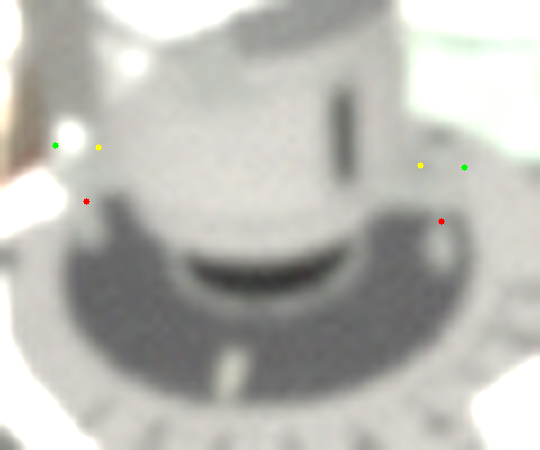

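View pics/h3.png

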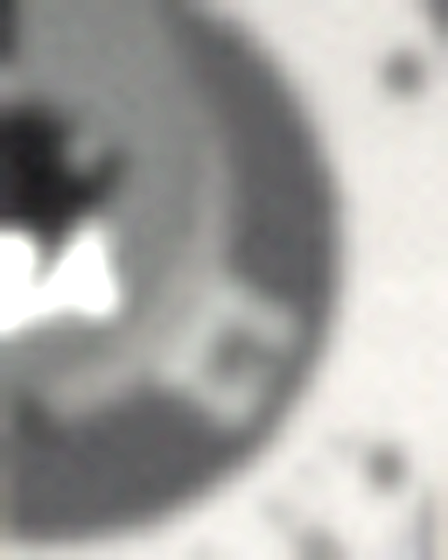

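The lug tips are midway on the prediction, and the predicted peg tips match those seen to about 1 mm, so the slot is over the peg. I'll lower it gently.

Run:
```python
from h import *
st()
print(r.servo_line([.5892,.1292,.388],max_speed=.03,contact_N=8));st()
```

```text
t 12.28 ee [0.5893 0.1293 0.4055] F [ 0.2 -0.1 -3.8] M [ 0.03  0.03 -0.01] gap 0.152 j [0.17 0.13 1.76 0.   1.25 0.72]
False
t 13.0 ee [0.5892 0.1292 0.388 ] F [ 0.  -0.8 -3.2] M [-0.01 -0.02  0.03] gap 0.154 j [ 0.17  0.14  1.78 -0.    1.22  0.72]
```

Run:
```python
from h import *
print(r.servo_line([.5892,.1292,.377],max_speed=.02,contact_N=8));st();r.dwell(.2);st()
for n,x,y in(("scene",150,120),("top",140,120)):
    cv2.imwrite(f"pics/{n}3.png",cv2.resize(cam(n)["pixels"][y:y+120,x:x+130,::-1],None,fx=5,fy=5,interpolation=cv2.INTER_CUBIC))
```

```text
True
t 13.47 ee [0.5894 0.1292 0.3797] F [0.7 0.1 4.3] M [0.04 0.23 0.04] gap 0.158 j [ 0.17  0.15  1.79 -0.    1.2   0.72]
t 13.67 ee [0.5894 0.1291 0.3797] F [ 0.  -0.1  5.4] M [0.04 0.22 0.  ] gap 0.154 j [ 0.17  0.15  1.79 -0.    1.2   0.72]
```

View pics/scene3.png

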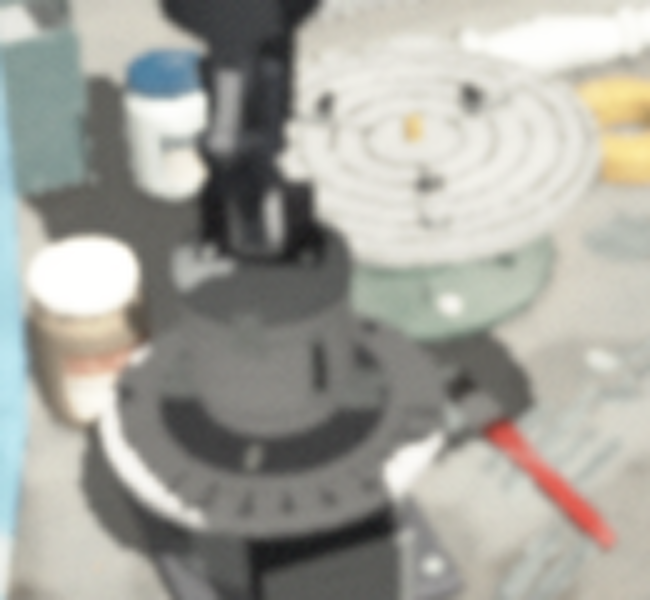

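View pics/top3.png

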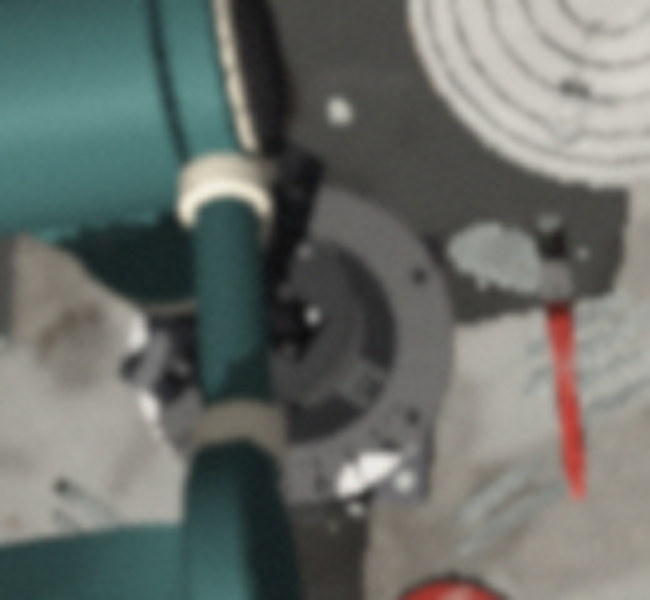

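Contact came at TCP z 0.3797 against 0.3798 expected for fully home, so the hopper is seated. I'll turn the ring in 15° steps.

Run:
```python
from h import *
for d in(15,30,45,60):
    r.servo_line([.5892,.1292,.3797],rotation=Q(-31.2+d),max_speed=.05);st()
r.dwell(.2);st()
for n,x,y in(("scene",150,120),("top",140,120)):
    cv2.imwrite(f"pics/{n}4.png",cv2.resize(cam(n)["pixels"][y:y+120,x:x+130,::-1],None,fx=5,fy=5,interpolation=cv2.INTER_CUBIC))
```

```text
t 14.18 ee [0.5893 0.1291 0.3799] F [ 0.3 -0.6  0.6] M [-0.23 -0.05  0.08] gap 0.154 j [ 0.17  0.15  1.79 -0.    1.2   0.46]
t 14.58 ee [0.5894 0.129  0.3798] F [ 1.3 -1.7 -0.2] M [-0.32 -0.16 -0.  ] gap 0.148 j [ 0.17  0.15  1.79 -0.    1.2   0.2 ]
t 14.99 ee [0.5893 0.1292 0.3799] F [ 1.6 -1.9  0.5] M [-0.27 -0.29  0.1 ] gap 0.155 j [ 0.17  0.15  1.79 -0.    1.2  -0.06]
t 15.4 ee [0.5893 0.1293 0.3798] F [ 2.3 -1.3  0.4] M [-0.16 -0.32  0.08] gap 0.156 j [ 0.17  0.15  1.79  0.    1.2  -0.32]
t 15.6 ee [0.5892 0.1293 0.3798] F [ 2.1 -0.1  0.6] M [-0.07 -0.32  0.04] gap 0.155 j [ 0.17  0.15  1.79  0.    1.2  -0.33]
```

View pics/scene4.png

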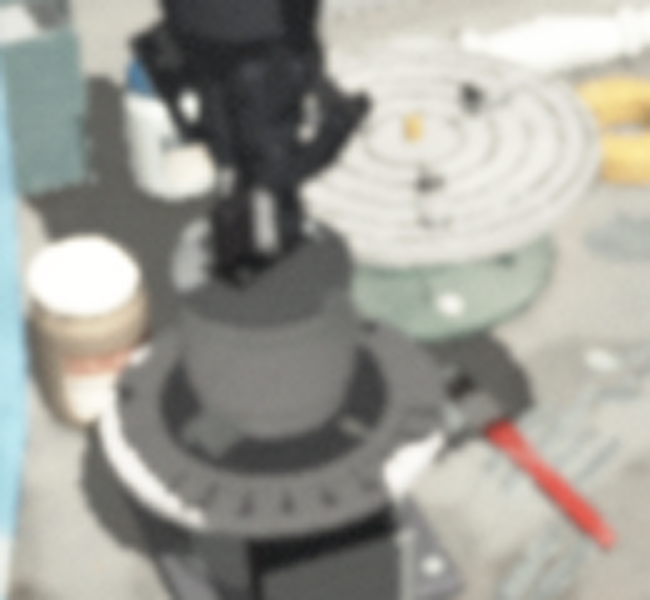

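View pics/top4.png

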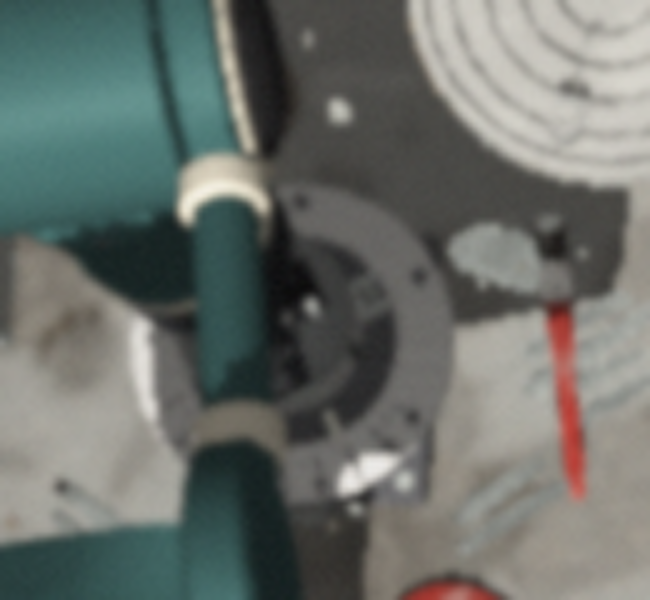

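The pointer now shows at about (206.6,204.4) in the top view and (220.5,205) in the scene view. I'll measure its angle before releasing.

```bash
cat >> h.py <<'E'
def pointer(n,guess=208.8):
    k=cam(n);gg=cv2.cvtColor(k["pixels"],cv2.COLOR_RGB2GRAY).astype(np.float32);ax=[.5892,.1292]
    a=np.radians(np.arange(guess-14,guess+14,.25));pr=0
    for rr in(.048,.050,.052):
        p=proj(k,np.c_[ax[0]+rr*np.cos(a),ax[1]+rr*np.sin(a),0*a+.1125]).astype(np.float32)
        pr=pr+cv2.remap(gg,p[:,:1],p[:,1:],cv2.INTER_CUBIC)[:,0]
    pr=np.clip(pr-(pr.min()+pr.max())/2,0,None);print(n,"pointer deg",round(float(np.degrees((pr*a).sum()/pr.sum())),2))
E
python3 - <<'E'
from h import *
pointer("top");pointer("scene")
E
```

```text
top pointer deg 208.85
scene pointer deg 208.09
```

The pointer is at 208.1–208.9°, and 7 is at about 208.8°. I'll release and back off straight up.

Run:
```python
from h import *
r.gripper_to(.6);st();pointer("top")
r.servo_line([.5892,.1292,.48],max_speed=.12);st()
r.move_to([.30,-.50,.45],Q(-60));r.dwell(.5);st()
pointer("top");pointer("scene")
for n,x,y in(("scene",150,120),("top",140,120)):
    p=cam(n)["pixels"][:,:,::-1];cv2.imwrite(f"pics/{n}5f.png",p)
    cv2.imwrite(f"pics/{n}5.png",cv2.resize(p[y:y+120,x:x+130],None,fx=5,fy=5,interpolation=cv2.INTER_CUBIC))
```

```text
t 16.25 ee [0.5891 0.1292 0.3795] F [ 0.6 -0.8  0.3] M [0.01 0.03 0.  ] gap 0.601 j [ 0.17  0.15  1.79  0.    1.2  -0.33]
top pointer deg 208.93
t 17.28 ee [0.589  0.1291 0.4789] F [-0.2 -0.3 -0.5] M [ 0.01  0.01 -0.06] gap 0.602 j [ 0.17  0.09  1.67  0.    1.38 -0.33]
t 20.24 ee [ 0.3001 -0.5     0.45  ] F [-0.2  0.  -0.4] M [-0.03  0.03  0.02] gap 0.599 j [-1.07  0.07  1.75  0.    1.33 -0.03]
top pointer deg 208.96
scene pointer deg 208.29
```

View pics/scene5.png

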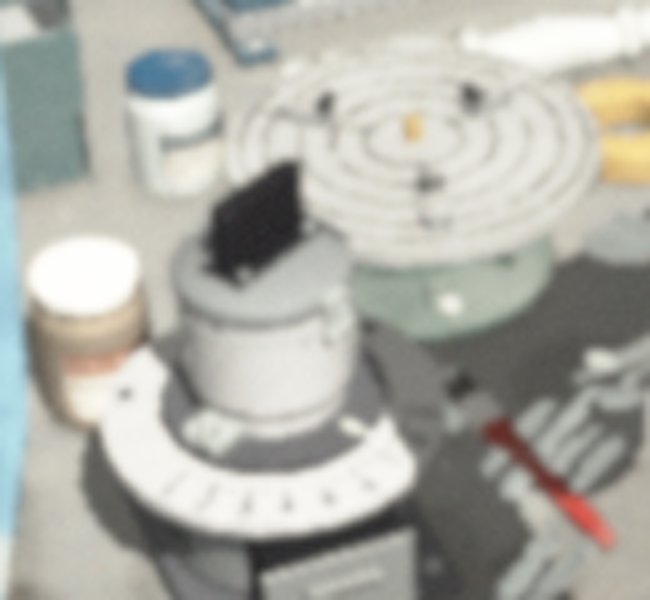

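View pics/top5.png

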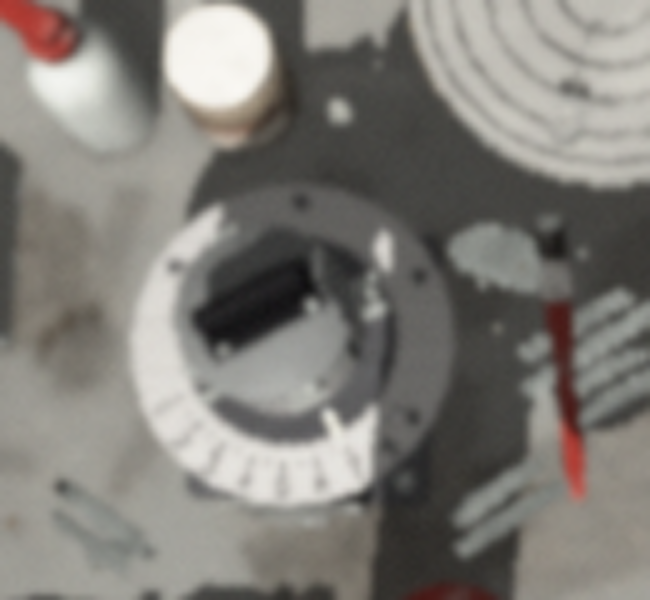

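View pics/top5f.png

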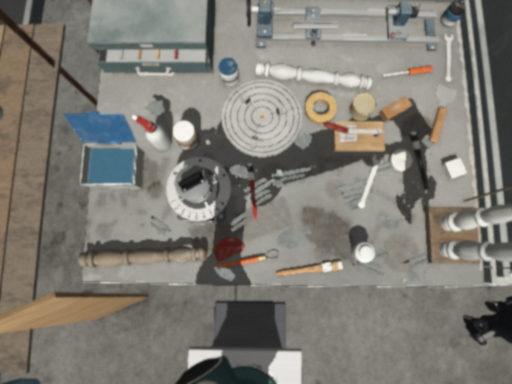

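The hopper stands upright with its lugs down on the ring. The pointer lines up with 7 at 208.3–209.0° and didn't move on release. The brush, kidney, loop tool, turned part, jar and bottle are where they were. I'm handing in the job.

```bash
python3 -c "
from workcell import r;r.close_job()"
```

```text
the job is handed in; nothing more can be done
```

The hopper is sitting fully home on the ring's two pegs, and the ring is turned from 3 to 7. I released the hopper there, left it standing on the ring and handed in the job at about 20 s on the robot's clock.

- **Grip:** I first closed the fingers lightly along the bar's length to centre the hopper, then turned 90° and took the carrying grip across the bar.
- **Seating:** I lowered it slowly with a contact limit of 8 N. It met the ring at TCP height 0.3797 m, against 0.3798 m expected for fully home.
- **Turning:** I turned hopper and ring 60° counter-clockwise in 15° steps.
- **Pointer:** After release it measured 209.0° in the top view and 208.3° in the scene view; 7 is at about 208.8°. It moved no more than 0.2° on release in either view, well inside the detent's 6°.
- **Other things:** In the last top picture, compared by eye, the brush, kidney, loop tool, turned part, jar and spray bottle stood where they had been.

**Disagreements:**
- The scene view's first estimate of the bar was several mm off the top view's, and the lid-circle fit was unreliable. I used a compromise close to the top view, and the centring grip removed the difference.
- The first peg reading was about 1° off the scale and pointer readings; I used the scale angle, and the pegs went into the slots without catching.

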